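Hold a circuit board on the test probes through the guard slot

TASK

Slide the orange shutter on the test fixture fully open, then take the board carrier with the yellow handle out of the rack and lower it upright through the narrow slot in the fixture's deck. Press it down on the spring-loaded probe block inside until the white line across its blade is level with the deck, and finish still gripping it and holding it there; leave the grey carrier standing in the rack.

Things in the scene. Friction and masses are not known exactly. Their poses are not given: they have to be found in the camera images.
- slot (a point): Centre of the slot in the top face of the fixture's aluminium deck, at the level of that face (92 mm above the bench). The slot is vertical, 56 mm along its y and 10 mm along its x (2 mm more than the carrier's blade each way), through a 12 mm thick deck, with a chamfer of up to 4 mm round its mouth. z is up.
- fixture: Fixed grey test fixture, 130 mm (x) by 120 mm (y), deck top 92 mm above the bench; origin under its centre, right below the slot; clear window at its -x side. Turned up to 0.35 rad. Two 4 mm high steel guide strips run along x on the deck, 38.5 mm to either side of the slot.
- shutter_tab (a point): Centre of the top of the orange shutter's upright tab: 10 mm thick (x), 40 mm wide (y), standing 27 mm above the shutter plate, its top 32 mm above the deck. The plate is 5 mm thick, 34 mm (x) by 70 mm (y), lies on the deck and reaches from 27 mm at -x of the tab's middle to 7 mm at +x of it. It slides along the fixture's x only. Axes as slot.
- shutter (a joint): Shutter travel in m along the +x axis of slot (away from the window): 0 covers the slot, 0.042 is fully open (end stop). About 1.5 N of friction; it stays where it is left. Starts between 0 and 0.01.
- probe_block (a joint): How far the black probe block inside the fixture is pressed down, in m: 0 up (its flat top 46 mm below the deck face), 0.014 at its lower stop. Spring: about 3 N to start it moving, 6 N at 0.007, 9 N at the stop; it rises again when released. With the carrier standing on it and the white line level with the deck it reads 0.007.
- yellow_carrier_center (a point): Centre, half-way up (59 mm above its lower edge), of the carrier with the yellow handle: 54 mm wide (its y), 8 mm thick (its x) and 84 mm tall blade with a green circuit board in a black frame, and above it a yellow block handle, 34 mm wide (y), 14 mm thick (x), 34 mm tall; 118 mm tall in all, about 0.08 kg; the same front and back. z is up. The handle's middle is 42 mm above this point.
- yellow_carrier_line (a point): Centre of the yellow carrier's blade at the height of the white line across its frame, 53 mm above its lower edge (6 mm under its centre). Axes as the carrier.
- yellow_carrier: The same yellow-handled carrier; this origin is the centre of its lower edge. It stands upright in a rack pocket, 32 mm deep, its thickness along the rack's x.
- grey_carrier_center (a point): Centre, half-way up, of the other carrier, the same but with a grey handle; it stands in the other pocket and stays there.
- rack: Fixed grey plastic rack, 130 mm (its x) by 78 mm (its y), 40 mm tall, turned up to 0.3 rad, standing to the left of the fixture; origin under its centre. Two pockets at x = -35 and +35 mm, each 12 mm (x) by 58 mm (y), their floor 8 mm above the bench. Either carrier may stand in either pocket.
Mind the look-alikes: they are no part of the job. There is more than one size of the fixture; the one meant has the size given above.

How it is judged (in metres and radians):
On the way, in this order (a step that is already met when the one before it is completed fails the run):
1. the shutter is fully open (at least 34 of its 42 mm) (value of joint shutter above 0.034 m), for 0.2 s.
2. the yellow carrier is lifted clear of the rack, gripped and upright (height (world z) of yellow_carrier_center above 0.105 m and contact force between the fingers and yellow_carrier above 2 N and angle between yellow_carrier_center's own z axis and vertical below 0.5 rad), for 0.2 s.
At the end, for the whole second after the job is handed in: Shutter open 34 mm or more; yellow carrier gripped, upright (0.08 rad) in the slot and turned with it (0.12 rad), its white line within 4 mm of deck level and of the slot's centre; probe block pressed 2.5 to 11.8 mm; grey carrier moved less than 12 mm (value of joint shutter above 0.034 m and x of yellow_carrier_line in the frame of slot between -0.004 and 0.004 m and y of yellow_carrier_line in the frame of slot between -0.004 and 0.004 m and z of yellow_carrier_line in the frame of slot between -0.004 and 0.004 m and angle between yellow_carrier_center's own z axis and vertical below 0.08 rad and angle between the x axis of yellow_carrier_center and the x axis of slot, either way round below 0.12 rad and value of joint probe_block between 0.0025 and 0.0118 m and contact force between the fingers and yellow_carrier above 2 N and distance of grey_carrier_center from where it was at the start of the episode below 0.012 m); the arm keeps its last pose, push and grip.
It fails at once if the grey carrier is pulled up or moved more than 20 mm (distance of grey_carrier_center from where it was at the start of the episode above 0.02 m).
It also fails if it takes over 54 s, if anything falls off the work surface, if the arm or the gripper's body presses on something with over 40 N, if the wrist force passes 120 N, or if a joint passes its speed limit or range.

ROBOT

A 6-joint arm with a two-finger parallel gripper is mounted at the origin on a cart in front of the work surface, level with it; the furniture and walls round the work are solid. World frame = base frame: x ahead of the robot, y to its left, z up, the work surface at z = 0. Lengths are in mm, angles in rad, forces in N, time in s.
With the tool pointing down it reaches from about 275 to 750 mm from the base axis. Payload 10.2 kg.
Tool frame: the origin (TCP) lies midway between the tips of the shut fingers; the grasp point (between the pads) lies 19 mm behind it (ctrl.grip_depth is the distance from the TCP to the grasp point, in mm); y points along the fingers, x is the direction in which the jaws open and shut, and the axes are right-handed (so a half turn about y gives the same grasp; the last joint's range is limited). The gripper opens to 85 mm and grips with 20 to 120 N. Pads are 22 mm wide; open, the fingers measure 114 mm over their backs; the gripper's body (76 mm by 85 mm) begins 54 mm behind the grasp point. The pads swing forward as they close: fully open they stand 13 mm farther back than shut.
Start: joints at [-1.457, 0.313, 1.498, -0, 1.331, -0.223], TCP at [173.483, -495.515, 231.294] pointing down, gripper open.
Joint ranges: [-2.94, 2.94], [-0.97, 2.17], [0.19, 2.56], [-1.23, 4.37], [0.02, 3.11], [-2.88, 2.88]. Speed limits (rad/s): [2.39, 2.39, 3.01, 3.14, 3.14, 3.14].

INTERFACE

Orientations are given as a unit quaternion [w, x, y, z].
In Python, from rig import ctrl gives the robot as it stands. The module is installed in compiled form; this text tells all that it offers.
- The arm moves only by the tool drive_tool, never from a script. Its arguments are lists of equal length, an entry for each row: "gripper": the closure, from 0 (fully open) to 1 (shut); "offset": the shift along the tool's x, y, z in m, a list of three; "turn": the turn about the tool's y in degrees. In form: {"gripper": [gripper, ...], "offset": [[tx, ty, tz], ...], "turn": [turn, ...]}. A call has 1 to 20 rows; each row shifts and turns the commanded pose from where the row before left it, along the tool's axes as they then stand; what a row does not reach is not made up. A row lasts 1/12 s, in which the tool goes at most 41.7 mm and 7.16 degrees, less where a joint would pass 70% of its speed; a pose out of reach is approached as far as the arm can. A call is refused whole if a number of a shift passes 0.0417 or a number of a turn 7.16, either way. A call with a gripper value outside its range is refused whole. The fingers move at their own pace and stop on an object; "force" is the grip in N (left out, the last holds). Time passes only in rows, so rows that do not move let the fingers close. It gives the time, the measured TCP pose, the force and the opening at its end, in the units of the state.
- ctrl.sense(): the state, without advancing time (a new reading comes with each control period).
- ctrl.capture(name): name is "side" or "top"; returns (picture, depth): 420x560x3 uint8, red, green, blue; 420x560 float32, mm along the optical axis (not along the pixel's ray), 0 where there is no reading.
- ctrl.camera_params(name): a dict with "fovy" (degrees; the focal length in pixels is half the picture's height over the tangent of half this angle, whatever the lens; pixels are square), "cx", "cy" (the principal point, pixels), "view" (4x4, takes a point from world to camera coordinates). Camera axes: x right, y down, z forward; pixel columns grow to the right and rows downward; lengths in mm; the calibration is good to about 2 mm. A picture is of the moment at which its call begins. camera_params takes no time and is no camera call.
- ctrl.finish_job(): hands the job in, once; it reports no verdict.
Trained networks look in the newest picture that a camera, given by its name, has taken for a name from the list of things; names that differ only in an ending like _2 or _b are one class to them, and where a whole thing is asked for, a point or a joint stands for the part that bears it (a point fixed in the world has none). Each returns a list of dicts, best first, with "score" (0 to 1); they miss things now and then, are a little off and sometimes report something else, mostly with a low value. They report only what shows in the picture. A call takes as long as a camera call. They do not tell look-alikes from the thing itself.
- ctrl.boxes_of(camera, query): "centre" ([x, y, z] in mm, in the coordinates of the camera as it stood for that picture, good to about 4 mm: the middle of the surface that is visible of it).
- ctrl.regions_of(camera, query): "mask" (420x560 bool, what is visible of it).
- ctrl.pinpoint(camera, query): "centre" ([x, y, z] in mm, in the coordinates of the camera as it stood for that picture, good to about 4 mm: a listed point, or the origin of a listed thing).
The state is a dict: "time_s": time; "joints": joint angles; "dq": joint speeds; "tau": joint torques, N m; "eef_pos": TCP position; "ee_rot": TCP orientation; "force": force on the tool from outside, world axes, zero at the start; "wrist_torque": the same for the moment, N m; "grip_width": opening from 0.0 (shut) to 1.0 (fully open).
Only numpy, scipy, OpenCV 4.12 (cv2) and the standard library are available. Lean on these libraries where they do the work, as an engineer would, in place of code of your own. Each camera call takes 0.05 s, during which the arm holds its last target.

## Working session

There is one attempt and no reset: what is moved stays moved. The work goes in short steps, Python scripts to look and compute and a tool call to move; the robot and the scene stay as the last step left them, time stands still between calls to the robot, and variables do not carry over. Pictures are saved under pics/ and viewed, and the job is handed in when it is done.

Besides the shell and the picture viewer there is one more tool, called after ">>>" by a JSON object that holds its "fn" and its "kwargs". drive_tool: Moves the arm, as the interface text tells. Its arguments: {"type":"object","properties":{"gripper":{"type":"array","items":{"type":"number"}},"offset":{"type":"array","items":{"type":"array","items":{"type":"number"}}},"turn":{"type":"array","items":{"type":"number"}},"force":{"type":"number"}},"required":["gripper","offset","turn"]}

```bash
mkdir -p pics; cat > h.py <<'E'
import numpy as np, cv2
from rig import ctrl
def K(n):
    p=ctrl.camera_params(n); f=210/np.tan(np.radians(p['fovy'])/2); return f,p['cx'],p['cy'],np.array(p['view'])
def w(n,c):
    V=K(n)[3]; return (np.linalg.inv(V)@np.r_[np.asarray(c,float),1])[:3]
def proj(n,P):
    f,cx,cy,V=K(n); c=V@np.r_[np.asarray(P,float),1]; return np.array([cx+f*c[0]/c[2],cy+f*c[1]/c[2]])
def cloud(n,d):
    f,cx,cy,V=K(n); v,u=np.mgrid[:420,:560]; P=np.stack([(u-cx)/f*d,(v-cy)/f*d,d,np.ones_like(d)],-1)
    return (P@np.linalg.inv(V).T)[...,:3]
E
python3 - <<'E'
from h import *
np.set_printoptions(precision=1,suppress=True)
print(ctrl.sense())
for n in ['side','top']:
    im,d=ctrl.capture(n); cv2.imwrite(f'pics/{n}0.png',im[...,::-1]); np.save(f'{n}0.npy',d)
    print(n,ctrl.camera_params(n))
    for q in ['slot','fixture','shutter_tab','yellow_carrier_center','yellow_carrier','grey_carrier_center','rack']:
        for r in ctrl.pinpoint(n,q)[:4]: print(n,q,round(r['score'],2),w(n,r['centre']),proj(n,w(n,r['centre'])))
E
```

```text
{'time_s': 0.0, 'joints': array([-1.5,  0.3,  1.5,  0. ,  1.3, -0.2]), 'dq': array([ 0., -0., -0., -0., -0.,  0.]), 'tau': array([  0. , -41.2, -26. ,  -0. ,   0. ,  -0. ]), 'eef_pos': array([ 173.5, -495.2,  230.7]), 'ee_rot': array([ 0.6, -0.6,  0.4, -0.4]), 'force': array([-0.4, -0.1, -0.7]), 'wrist_torque': array([ 0.,  0., -0.]), 'grip_width': 1.0011530777263782}
side {'fovy': 43.730712547668944, 'cx': 277.7086482119341, 'cy': 212.0688287172611, 'view': array([[  -0.9,   -0.3,   -0. ,  418.8],
       [  -0.1,    0.3,   -0.9,  186.2],
       [   0.3,   -0.9,   -0.4, 1437. ],
       [   0. ,    0. ,    0. ,    1. ]])}
side slot 0.65 [509.4 -72.   90.7] [265.4 219.6]
side fixture 0.96 [503.  -70.4  -1.8] [267.9 247. ]
side fixture 0.37 [459.6 184.4  68.7] [248.8 263.6]
side shutter_tab 0.55 [516.7 -66.7 124.9] [262.3 209.7]
side yellow_carrier_center 0.56 [460.3 185.1  68. ] [248.4 264. ]
side yellow_carrier 0.61 [455.  186.2   8.8] [250.9 284. ]
side grey_carrier_center 0.62 [528.3 178.9  67. ] [226.3 259.9]
side rack 0.75 [494.9 181.6  -2.7] [238.3 284.8]
top {'fovy': 44.11648738854709, 'cx': 285.4192712023133, 'cy': 215.71922599503193, 'view': array([[   0. ,   -1. ,   -0. , -133.9],
       [  -1. ,   -0. ,   -0.2,  507.1],
       [   0.2,    0. ,   -1. , 1475.9],
       [   0. ,    0. ,    0. ,    1. ]])}
top slot 0.92 [506.1 -74.5  86.2] [268.5 214.1]
top slot 0.59 [ 360.  -530.4   70.2] [428.5 269.4]
top slot 0.32 [491.9 183.3   0.6] [184.4 222.2]
top fixture 0.92 [504.2 -71.7   2.9] [268.7 219.8]
top fixture 0.6 [ 360.  -536.5    0.3] [424.4 271.3]
top shutter_tab 0.72 [521.4 -72.1 125. ] [267.1 206.2]
top shutter_tab 0.49 [ 365.1 -533.4   87.6] [431.1 267.1]
top yellow_carrier_center 0.44 [459.1 184.6  69.1] [178.4 229.4]
top yellow_carrier 0.57 [462.8 181.3   8.2] [184.  231.3]
top grey_carrier_center 0.7 [527.1 178.1  66.1] [182.3 206.5]
top rack 0.56 [493.6 184.4   1.8] [184.  221.5]
```

```bash
python3 - <<'E'
import cv2,numpy as np
t=cv2.imread('pics/top0.png');s=cv2.imread('pics/side0.png')
cv2.imwrite('pics/ct.png',cv2.resize(t[150:290,120:320],None,fx=4,fy=4,interpolation=cv2.INTER_CUBIC))
cv2.imwrite('pics/cs.png',cv2.resize(s[150:310,180:370],None,fx=3.75,fy=3.75,interpolation=cv2.INTER_CUBIC)[:600])
E
```

```text
(no output)
```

View pics/top0.png

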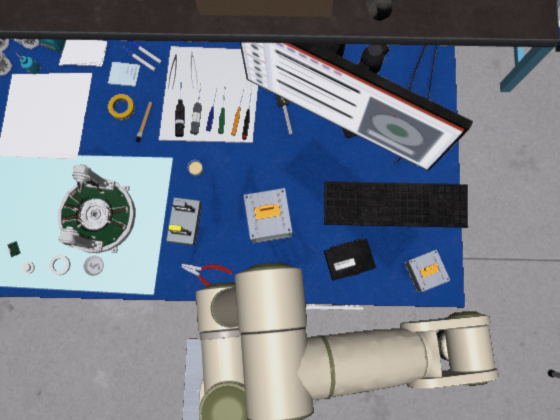

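View pics/ct.png

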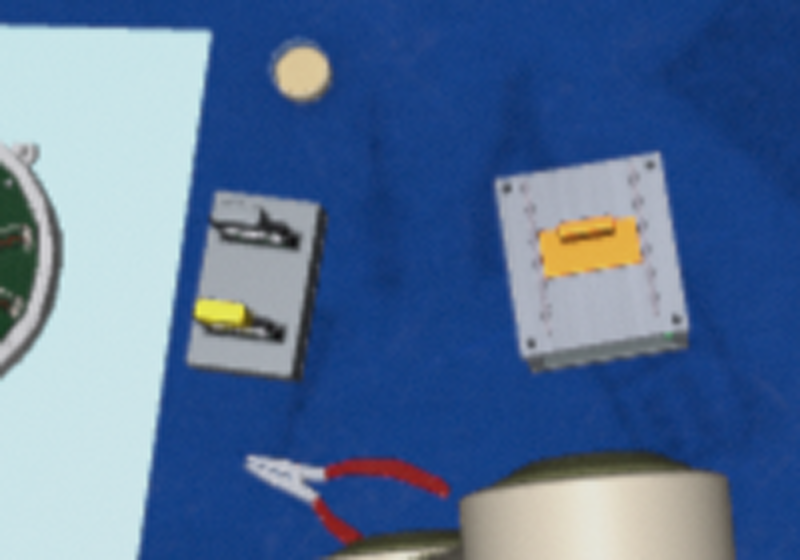

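View pics/cs.png

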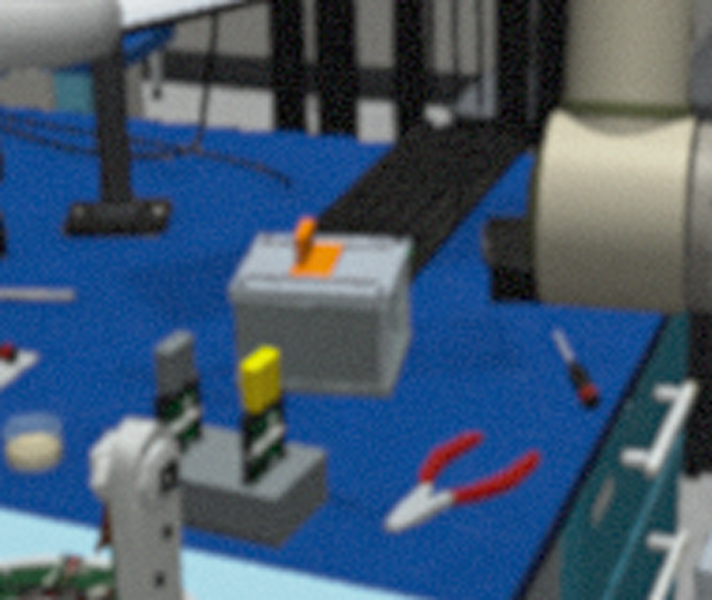

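View pics/side0.png

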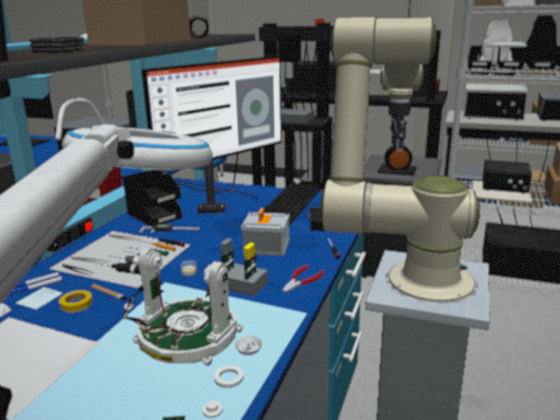

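```bash
python3 - <<'E'
from h import *
from scipy.spatial.transform import Rotation as R
np.set_printoptions(precision=2,suppress=True)
s=ctrl.sense(); q=s['ee_rot']; print(R.from_quat(np.r_[q[1:],q[0]]).as_matrix(), s['eef_pos'])
for n in ['top','side']:
    d=np.load(n+'0.npy').astype(float); P=cloud(n,d); im=cv2.imread(f'pics/{n}0.png'); hsv=cv2.cvtColor(im,cv2.COLOR_BGR2HSV).astype(int)
    X,Y,Z=P[...,0],P[...,1],P[...,2]; ok=d>0
    def rect(m,name):
        p=P[m]; r=cv2.minAreaRect(p[:,:2].astype(np.float32)); print(n,name,m.sum(),'rect',np.array(r[0]),np.array(r[1]),r[2],'zmed',np.median(p[:,2]),'mean',p.mean(0))
    nf=ok&(abs(X-505)<100)&(abs(Y+72)<100); nr=ok&(abs(X-494)<90)&(abs(Y-183)<70)
    H,S,V=hsv[...,0],hsv[...,1],hsv[...,2]
    rect(nf&(Z>85)&(Z<135),'deckall'); 
    rect(nr&(Z>33)&(Z<46),'rack')
    org=(H>8)&(H<20)&(S>130)
    rect(nf&org&(Z>108),'tab'); rect(nf&org&(Z<104)&(Z>85),'plate')
    yel=(H>22)&(H<35)&(S>130)
    rect(nr&yel&(Z>110),'yeltop'); rect(nr&yel&(Z>60),'yel')
    rect(nr&(X>505)&(Z>80),'grey')
    ga=nf&(Z>85)&(Z<98)
    print('pix/edges', np.percentile(P[ga][:,0],[0,50,100]))
E
```

```text
[[ 0.33  0.    0.94]
 [-0.94  0.    0.33]
 [-0.   -1.    0.  ]] [ 173.48 -495.5   231.31]
top deckall 1855 rect [508.46 -71.58] [132.46 119.75] 10.516897201538086 zmed 92.13032509456843 mean [507.55 -71.93  93.3 ]
top rack 824 rect [491.56 179.88] [ 80.72 130.2 ] 83.71741485595703 zmed 39.06164403128287 mean [487.2  176.33  39.07]
top tab 33 rect [521.5 -69.8] [ 9.02 37.77] 10.80429458618164 zmed 120.80975301666012 mean [520.2  -70.02 119.59]
top plate 55 rect [511.77 -71.79] [31.94 66.45] 10.70579719543457 zmed 95.9615472430919 mean [515.88 -74.55  96.33]
top yeltop 61 rect [455.41 182.33] [33.51 12.04] 83.7630615234375 zmed 124.62227370571236 mean [454.95 182.69 123.93]
top yel 71 rect [455.74 186.22] [41.36 12.17] 82.93579864501953 zmed 124.09648627730485 mean [454.38 182.37 120.93]
top grey 109 rect [526.17 175.62] [54.39 14.75] 83.44192504882812 zmed 120.58418132775887 mean [524.42 172.52 113.91]
pix/edges [435.28 504.64 582.94]
side deckall 699 rect [508.49 -67.53] [131.22 131.23] 10.557914733886719 zmed 90.74231370949087 mean [504.74 -57.26  92.48]
side rack 468 rect [476.2  187.35] [ 86.81 103.04] 84.45372772216797 zmed 37.829944080628366 mean [471.65 190.51  37.99]
side tab 29 rect [521.37 -65.21] [ 7.56 43.48] 11.54159164428711 zmed 119.050201871956 mean [519.88 -61.83 117.9 ]
side plate 74 rect [509.52 -66.92] [30.49 69.07] 2.5482497215270996 zmed 94.90372481507262 mean [510.04 -66.47  95.36]
side yeltop 69 rect [455.4  187.71] [37.72 15.58] 84.2565689086914 zmed 121.05591785908314 mean [453.92 192.6  119.54]
side yel 137 rect [455.5  188.22] [40.67 15.85] 82.5952377319336 zmed 110.24038092397132 mean [453.22 192.71 109.26]
side grey 188 rect [525.45 182.29] [54.95 16.98] 86.09286499023438 zmed 105.6229387390963 mean [523.41 186.22 104.6 ]
pix/edges [433.91 499.74 580.63]
```

>>> {"fn": "drive_tool", "kwargs": {"gripper": [1, 1, 1, 1, 1, 1, 1, 1, 1, 1, 1, 1], "offset": [[0, 0, 0], [0, 0, 0], [0, 0, 0], [0, 0, 0], [0, 0, 0], [0, 0, 0], [0, 0, 0], [0, 0, 0], [0, 0, 0], [0, 0, 0], [0, 0, 0], [0, 0, 0]], "turn": [-6.75, -6.75, -6.75, -6.75, -6.75, -6.75, -6.75, -6.75, -6.75, -6.75, -6.75, -6.75]}}

```text
time_s: 1.8
eef_pos: [173.5, -495.5, 231.3]
ee_rot: [0.704, -0.704, -0.066, 0.066]
force: [0.5, 0.9, -0.6]
grip_width: 0.001
```

>>> {"fn": "drive_tool", "kwargs": {"gripper": [1, 1, 1, 1, 1, 1, 1, 1, 1, 1, 1, 1, 1, 1, 1], "offset": [[0.0274, 0, 0.0254], [0.0274, 0, 0.0254], [0.0274, 0, 0.0254], [0.0274, 0, 0.0254], [0.0274, 0, 0.0254], [0.0274, 0, 0.0254], [0.0274, 0, 0.0254], [0.0274, 0, 0.0254], [0.0274, 0, 0.0254], [0.0274, 0, 0.0254], [0.0274, 0, 0.0254], [0.0274, 0, 0.0254], [0.0274, 0, 0.0254], [0.0274, 0, 0.0254], [0, 0, 0]], "turn": [0, 0, 0, 0, 0, 0, 0, 0, 0, 0, 0, 0, 0, 0, 0]}}

```text
time_s: 3.05
eef_pos: [489.6, -72.6, 231.2]
ee_rot: [0.704, -0.704, -0.066, 0.065]
force: [-0.2, -0.0, 0.1]
grip_width: 0.001
```

```bash
cat > st.py <<'E'
from h import *
from scipy.spatial.transform import Rotation as R
np.set_printoptions(precision=2,suppress=True)
s=ctrl.sense(); q=s['ee_rot']; M=R.from_quat(np.r_[q[1:],q[0]]).as_matrix()
print(s['time_s'],s['eef_pos'],'yaw',np.degrees(np.arctan2(M[1,0],M[0,0])),s['force'],s['grip_width'],s['joints'])
def to(P): print('tool delta',M.T@(np.array(P)-s['eef_pos']))
E
python3 -c "
from st import *
to([485.9,-75.7,107])"
```

```text
3.05 [489.59 -72.63 231.22] yaw 10.592909312439023 [-0.17 -0.05  0.12] 0.0005328922166557134 [-0.39  0.25  1.59  0.    1.31 -0.57]
tool delta [ -4.35 124.21  -2.46]
```

>>> {"fn": "drive_tool", "kwargs": {"gripper": [1, 1, 1, 1, 1, 1], "offset": [[-0.008, 0.02, -0.002], [0, 0.03, 0], [0, 0.03, 0], [0, 0.025, 0], [0, 0.016, 0], [0, 0, 0]], "turn": [0, 0, 0, 0, 0, 0]}}

```text
time_s: 3.55
eef_pos: [478.1, -80.1, 107.4]
ee_rot: [0.705, -0.703, -0.062, 0.065]
force: [0.0, 0.1, 0.1]
grip_width: -0.002
```

```bash
python3 - <<'E'
from st import *
im,d=ctrl.capture('side'); c=cv2.resize(im[180:280,210:320],None,fx=6,fy=6,interpolation=cv2.INTER_CUBIC); cv2.imwrite('pics/s1.png',c[...,::-1])
print(proj('side',s['eef_pos']))
E
```

```text
3.55 [478.14 -80.05 107.44] yaw 10.283629040745234 [0.01 0.05 0.07] -0.0019685839192098557 [-0.41  0.37  1.77 -0.    1.01 -0.59]
[275.63 214.75]
```

View pics/s1.png

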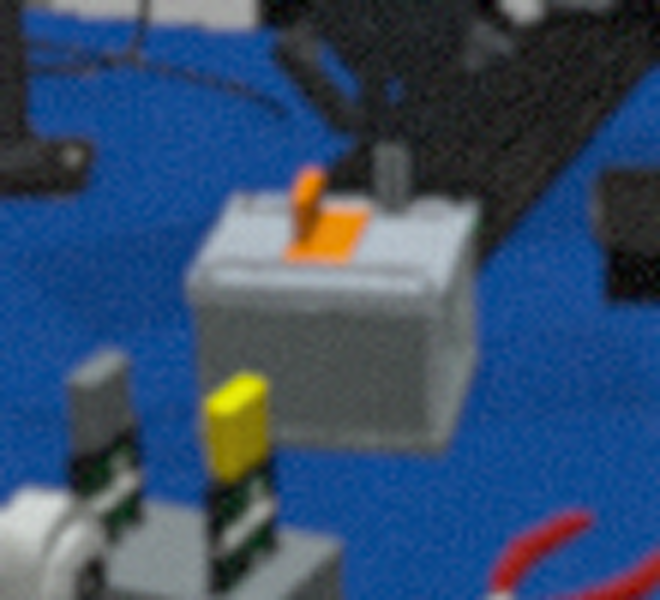

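>>> {"fn": "drive_tool", "kwargs": {"gripper": [1, 1, 1, 1, 1, 1, 1, 1, 1, 1], "offset": [[0.006, 0, 0.003], [0.006, 0, 0], [0.006, 0, 0], [0.006, 0, 0], [0.006, 0, 0], [0.006, 0, 0], [0.006, 0, 0], [0.006, 0, 0], [0.004, 0, 0], [0, 0, 0]], "turn": [0, 0, 0, 0, 0, 0, 0, 0, 0, 0]}}

```text
time_s: 4.43
eef_pos: [531.2, -68.1, 110.2]
ee_rot: [-0.704, 0.704, 0.064, -0.063]
force: [0.0, -0.0, 0.2]
grip_width: -0.0
```

>>> {"fn": "drive_tool", "kwargs": {"gripper": [1, 1, 1, 1], "offset": [[0.003, 0, 0], [0.003, 0, 0], [0, 0, 0], [0, 0, 0]], "turn": [0, 0, 0, 0]}}

```text
time_s: 4.77
eef_pos: [536.6, -67.2, 110.3]
ee_rot: [-0.704, 0.704, 0.064, -0.063]
force: [0.1, -0.3, 0.0]
grip_width: 0.001
```

```bash
python3 - <<'E'
from st import *
im,d=ctrl.capture('side'); c=cv2.resize(im[180:280,210:320],None,fx=6,fy=6,interpolation=cv2.INTER_CUBIC); cv2.imwrite('pics/s2.png',c[...,::-1])
r=ctrl.pinpoint('side','shutter_tab'); print([(x['score'],w('side',x['centre'])) for x in r])
E
```

```text
4.7667 [536.56 -67.17 110.29] yaw 10.29282411328897 [ 0.11 -0.31  0.01] 0.0007915155178117283 [-0.34  0.47  1.61  0.    1.06 -0.52]
[(0.53, array([ 364.56, -525.88,   87.48])), (0.49, array([553.79, -60.58, 121.73]))]
```

View pics/s2.png

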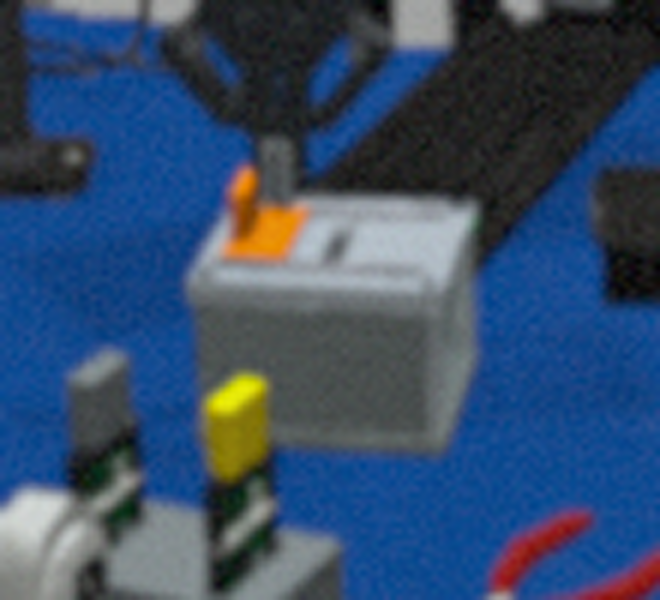

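>>> {"fn": "drive_tool", "kwargs": {"gripper": [1, 1, 1, 1], "offset": [[0.002, 0, 0], [0.002, 0, 0], [0.002, 0, 0], [0, 0, 0]], "turn": [0, 0, 0, 0]}}

```text
time_s: 5.2
eef_pos: [542.0, -66.1, 110.3]
ee_rot: [-0.704, 0.704, 0.063, -0.064]
force: [-4.0, -0.4, 2.8]
grip_width: -0.003
```

>>> {"fn": "drive_tool", "kwargs": {"gripper": [1, 1, 1, 1], "offset": [[0.002, 0, 0], [0.002, 0, 0], [0, 0, 0], [0, 0, 0]], "turn": [0, 0, 0, 0]}}

```text
time_s: 5.53
eef_pos: [542.9, -65.9, 110.1]
ee_rot: [0.704, -0.704, -0.06, 0.067]
force: [-24.2, -5.5, 11.6]
grip_width: -0.001
```

>>> {"fn": "drive_tool", "kwargs": {"gripper": [1, 1, 1, 1, 1, 1, 1, 1, 1, 1, 1, 1, 1], "offset": [[-0.01, 0, 0], [-0.01, 0, 0], [0, -0.03, 0], [0, -0.03, 0], [0, -0.035, 0], [0, 0, 0.035], [0, 0, 0.035], [0, 0, 0.035], [0, 0, 0.035], [0, 0, 0.035], [0, 0, 0.035], [0, 0, 0.035], [0, 0, 0]], "turn": [0, 0, 0, 0, 0, 2.1, 2.1, 2.1, 2.1, 2.1, 2.1, 2.1, 2.1]}}

```text
time_s: 6.62
eef_pos: [509.1, 179.9, 205.4]
ee_rot: [0.707, -0.705, 0.039, -0.039]
force: [0.7, -0.3, 0.1]
grip_width: -0.001
```

```bash
python3 - <<'E'
from st import *
for n in ['side','top']:
    im,d=ctrl.capture(n); cv2.imwrite(f'pics/{n}3.png',im[...,::-1]); np.save(n+'3.npy',d)
    for q in ['slot','shutter_tab','yellow_carrier_center','grey_carrier_center']:
        print(n,q,[(round(x['score'],2),w(n,x['centre'])) for x in ctrl.pinpoint(n,q)[:2]])
a=cv2.imread('pics/side3.png')[190:260,220:310];b=cv2.imread('pics/top3.png')[175:250,230:310]
cv2.imwrite('pics/c3.png',np.hstack([cv2.resize(a,(390,300),interpolation=2),cv2.resize(b,(390,366),interpolation=2)[:300]]))
E
```

```text
6.6167 [509.14 179.89 205.43] yaw -6.335129491886511 [ 0.68 -0.31  0.14] -0.0011969266412326174 [0.12 0.37 1.49 0.   1.28 0.23]
side slot [(0.63, array([ 357.9 , -531.12,   67.94])), (0.58, array([506.75, -69.  ,  91.19]))]
side shutter_tab [(0.53, array([559.16, -61.51, 124.86])), (0.36, array([ 364.43, -528.2 ,   87.17]))]
side yellow_carrier_center [(0.84, array([458.1 , 184.28,  70.86]))]
side grey_carrier_center [(0.86, array([529.21, 180.23,  66.85])), (0.66, array([507.83, -68.48,  92.01]))]
top slot [(0.75, array([ 358.85, -532.12,   68.85])), (0.59, array([493.64, 183.7 ,   3.2 ]))]
top shutter_tab [(0.71, array([558.2 , -59.5 , 124.22])), (0.63, array([ 365.88, -529.71,   90.52]))]
top yellow_carrier_center [(0.56, array([458.85, 181.2 ,  68.05]))]
top grey_carrier_center [(0.47, array([527.26, 179.99,  70.04]))]
```

View pics/c3.png

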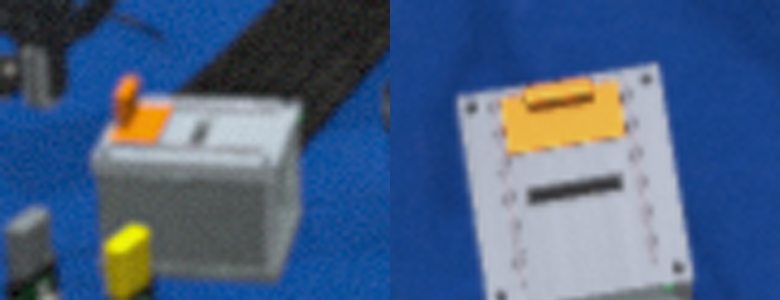

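View pics/top3.png

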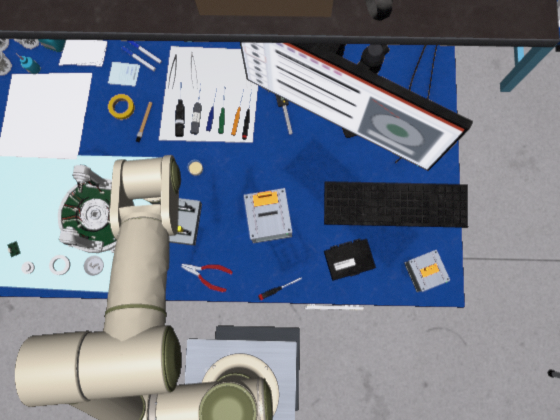

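```bash
cat > sl.py <<'E'
from h import *
np.set_printoptions(precision=2,suppress=True)
def ray(n,u,v,z):
    f,cx,cy,V=K(n); C=np.linalg.inv(V); o=C[:3,3]; dd=C[:3,:3]@np.array([(u-cx)/f,(v-cy)/f,1]); return o+dd*(z-o[2])/dd[2]
E
python3 - <<'E'
from sl import *
for n in ['top','side']:
    im=cv2.imread(f'pics/{n}3.png').astype(float); g=im.mean(2)
    c=proj(n,[507.5,-71.7,92]); 
    # rectified patch of deck, 0.5 mm, fixture frame
    th=np.radians(10.5); ex=np.array([np.cos(th),np.sin(th)]); ey=np.array([-ex[1],ex[0]])
    xs=np.arange(-20,20.1,.5); ys=np.arange(-36,36.1,.5)
    mp=np.array([[proj(n,[*(np.array([507.5,-71.7])+x*ex+y*ey),92]) for y in ys] for x in xs]).astype(np.float32)
    p=cv2.remap(g.astype(np.float32),mp[...,0],mp[...,1],cv2.INTER_CUBIC)
    cv2.imwrite(f'pics/r{n}.png',cv2.resize(np.clip(p,0,255),None,fx=4,fy=4))
    bg=np.median(p); D=np.clip(bg-p-35,0,None); m=D>0
    nn,lab,stt,cen=cv2.connectedComponentsWithStats(m.astype(np.uint8)); k=1+np.argmax(stt[1:,4]); D[lab!=k]=0
    xx,yy=np.meshgrid(xs,ys,indexing='ij'); mx=(D*xx).sum()/D.sum(); my=(D*yy).sum()/D.sum()
    cxy=((xx-mx)*(yy-my)*D).sum()/(D*(yy-my)**2).sum()
    print(n,bg,p.min(),'centroid fixture',mx,my,'world',np.array([507.5,-71.7])+mx*ex+my*ey,'slope(rad)',cxy,'ext',stt[k][:4]*.5)
E
```

```text
Traceback (most recent call last):
  File "h.py", line 8, in proj
    f,cx,cy,V=K(n); c=V@np.r_[np.asarray(P,float),1]; return np.array([cx+f*c[0]/c[2],cy+f*c[1]/c[2]])
              ~^^^
  File "h.py", line 4, in K
    p=ctrl.camera_params(n); f=210/np.tan(np.radians(p['fovy'])/2); return f,p['cx'],p['cy'],np.array(p['view'])
ValueError: time passes only in moves, steps and waits
```

```bash
sed -i 's/^def K(n):/import functools\n@functools.lru_cache(None)\ndef K(n):/' h.py
cat > slot.py <<'E'
from sl import *
def slot(n,g,c0=(507.5,-71.7),z=92):
    th=np.radians(10.5); ex=np.array([np.cos(th),np.sin(th)]); ey=np.array([-ex[1],ex[0]]); c0=np.array(c0)
    xs=np.arange(-20,20.1,.5); ys=np.arange(-36,36.1,.5)
    mp=np.array([[proj(n,[*(c0+x*ex+y*ey),z]) for y in ys] for x in xs]).astype(np.float32)
    p=cv2.remap(g.astype(np.float32),mp[...,0],mp[...,1],cv2.INTER_CUBIC)
    cv2.imwrite(f'pics/r{n}.png',cv2.resize(np.clip(p,0,255),None,fx=4,fy=4))
    bg=np.median(p); D=np.clip(bg-p-35,0,None); m=D>0
    nn,lab,stt,cen=cv2.connectedComponentsWithStats(m.astype(np.uint8)); k=1+np.argmax(stt[1:,4]); D[lab!=k]=0
    xx,yy=np.meshgrid(xs,ys,indexing='ij'); mx=(D*xx).sum()/D.sum(); my=(D*yy).sum()/D.sum()
    sl=((xx-mx)*(yy-my)*D).sum()/(D*(yy-my)**2).sum()
    print(n,bg,p.min(),'centroid',mx,my,'world',c0+mx*ex+my*ey,'slope',sl,'ext',stt[k][:4]*.5)
E
python3 - <<'E'
from slot import *
for n in ['top','side']: slot(n,cv2.imread(f'pics/{n}3.png').astype(float).mean(2))
E
```

```text
top 188.17673 51.01287 centroid -0.4102750925733962 0.17464242670720023 world [507.06 -71.6 ] slope -0.00522893587657054 ext [ 7.5 13.5 58.  12.5]
side 187.52634 100.55812 centroid -1.3377583591790805 13.924536745010018 world [503.65 -58.25] slope -0.03665817987942726 ext [26.5 13.5 46.  10.5][ WARN:0@1.405] global loadsave.cpp:1063 imwrite_ Unsupported depth image for selected encoder is fallbacked to CV_8U.
```

```bash
python3 - <<'E'
from sl import *
for f in ['0','3']:
  for n in ['top','side']:
    im=cv2.imread(f'pics/{n}{f}.png').astype(np.float32)
    yl=np.clip(np.minimum(im[...,1],im[...,2])-im[...,0],0,None)
    for name,c0,th,z in [('ytop',(456.5,183.5),-6.3,126)]:
        th=np.radians(th); ex=np.array([np.cos(th),np.sin(th)]); ey=np.array([-ex[1],ex[0]])
        xs=np.arange(-25,25.1,.5); ys=np.arange(-30,30.1,.5)
        mp=np.array([[proj(n,[*(np.array(c0)+x*ex+y*ey),z]) for y in ys] for x in xs]).astype(np.float32)
        p=cv2.remap(im,mp[...,0],mp[...,1],cv2.INTER_CUBIC)
        cv2.imwrite(f'pics/y{n}{f}.png',cv2.resize(np.clip(p,0,255).astype(np.uint8),None,fx=3,fy=3))
        q=cv2.remap(yl,mp[...,0],mp[...,1],cv2.INTER_CUBIC)
        m=q>90; xx,yy=np.meshgrid(xs,ys,indexing='ij')
        r=cv2.minAreaRect(np.stack([xx[m],yy[m]],1).astype(np.float32)); print(f,n,q.max(),r)
ims=[cv2.resize(cv2.imread(f'pics/y{n}0.png'),(360,300)) for n in ['top','side']]
cv2.imwrite('pics/yy.png',np.hstack(ims))
E
```

```text
0 top 158.45345 ((-1.4607281684875488, -0.9923915863037109), (14.784353256225586, 34.053993225097656), 1.5074357986450195)
0 side 237.26344 ((-5.354154586791992, 11.02247428894043), (24.736835479736328, 51.375152587890625), 26.11391258239746)
3 top 164.20602 ((-1.75, -13.25), (9.5, 14.5), 90.0)
3 side 246.07439 ((-5.2699875831604, 10.811641693115234), (25.154918670654297, 51.82188415527344), 26.09542465209961)
```

View pics/yy.png

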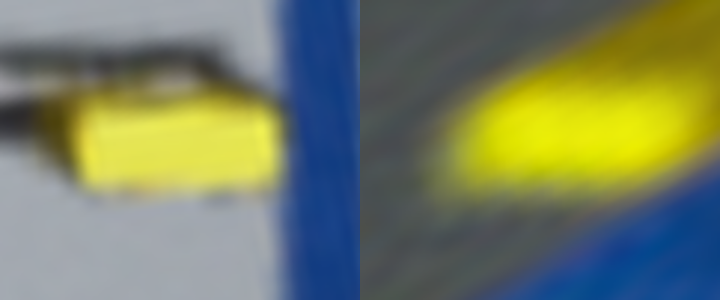

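```bash
python3 -c "
from st import *
to([455.2,182.9,91])"
```

```text
7.1167 [509.64 174.25 205.36] yaw -6.5451765889404445 [ 0.21  0.62 -0.11] 0.0012887214274384907 [0.11 0.36 1.5  0.   1.28 0.23]
tool delta [-55.09 114.36   2.38]
```

>>> {"fn": "drive_tool", "kwargs": {"gripper": [0.45, 0.45, 0.45, 0.45, 0.45, 0.45], "offset": [[-0.025, 0, 0.002], [-0.03, 0, 0], [0, 0.02, 0], [0, 0.02, 0], [0, 0, 0], [0, 0, 0]], "turn": [0, 0, 0, 0, 0, 0]}}

```text
time_s: 7.62
eef_pos: [455.0, 182.8, 165.3]
ee_rot: [-0.706, 0.706, -0.041, 0.04]
force: [1.1, 0.2, -0.1]
grip_width: 0.558
```

```bash
python3 - <<'E'
from st import *
to([455.2,182.9,91])
im,d=ctrl.capture('side'); c=cv2.resize(im[190:300,190:300],None,fx=5.4,fy=5.4,interpolation=cv2.INTER_CUBIC); cv2.imwrite('pics/s4.png',c[...,::-1])
E
```

```text
7.6167 [454.97 182.81 165.3 ] yaw -6.519396824515522 [ 1.1   0.17 -0.09] 0.5582914794764995 [0.14 0.3  1.69 0.   1.15 0.26]
tool delta [ 0.31 74.3   0.14]
```

View pics/s4.png

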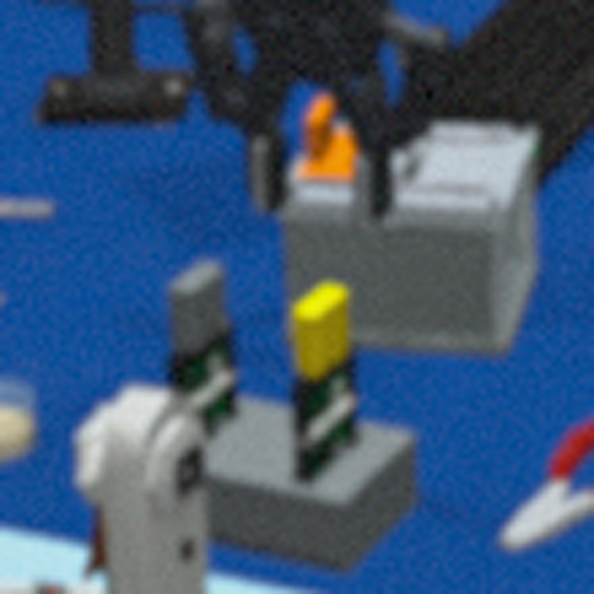

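>>> {"fn": "drive_tool", "kwargs": {"gripper": [0.45, 0.45, 0.45, 0.45, 0.45, 1, 1, 1, 1, 1, 1, 1], "offset": [[0, 0.025, 0], [0, 0.025, 0], [0, 0.015, 0], [0, 0.009, 0], [0, 0, 0], [0, 0, 0], [0, 0, 0], [0, 0, 0], [0, 0, 0], [0, 0, 0], [0, 0, 0], [0, 0, 0]], "turn": [0, 0, 0, 0, 0, 0, 0, 0, 0, 0, 0, 0], "force": 40}}

```text
time_s: 8.67
eef_pos: [455.9, 183.1, 92.6]
ee_rot: [0.706, -0.706, 0.039, -0.041]
force: [-0.4, -0.8, 6.1]
grip_width: 0.159
```

```bash
python3 - <<'E'
from st import *
im,d=ctrl.capture('side'); c=cv2.resize(im[190:300,190:300],None,fx=5.4,fy=5.4,interpolation=cv2.INTER_CUBIC); cv2.imwrite('pics/s5.png',c[...,::-1])
E
```

```text
8.6667 [455.9  183.13  92.61] yaw -6.502629403973106 [-0.43 -0.82  6.13] 0.15947360339099342 [ 0.14  0.4   1.77 -0.    0.97  0.26]
```

View pics/s5.png

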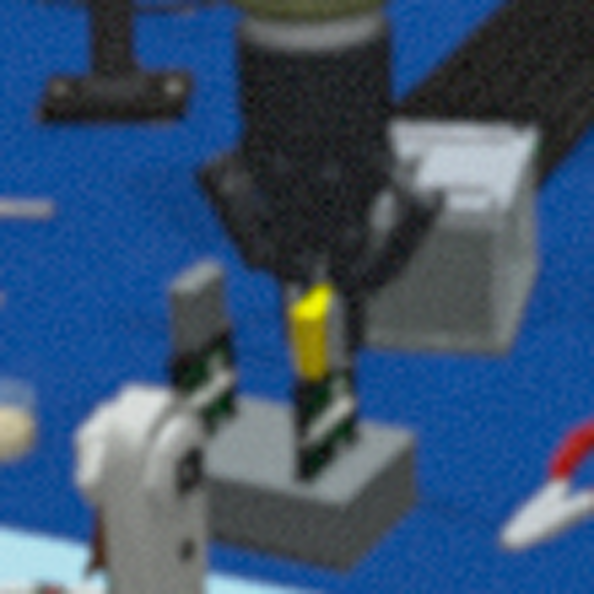

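>>> {"fn": "drive_tool", "kwargs": {"gripper": [1, 1, 1, 1, 1, 1, 1, 1], "offset": [[0, -0.01, 0], [0, -0.015, 0], [0, -0.02, 0], [0, -0.02, 0], [0, -0.025, 0], [0, -0.03, 0], [0, -0.025, 0], [0, 0, 0]], "turn": [0, 0, 0, 0, 0, 0, 0, 0]}}

```text
time_s: 9.38
eef_pos: [456.6, 183.4, 241.9]
ee_rot: [0.707, -0.705, 0.037, -0.043]
force: [0.0, 0.2, -0.3]
grip_width: 0.155
```

```bash
python3 - <<'E'
from st import *
to([507.2,-71.6,240])
im,d=ctrl.capture('side'); c=cv2.resize(im[170:280,190:300],None,fx=5.4,fy=5.4,interpolation=cv2.INTER_CUBIC); cv2.imwrite('pics/s6.png',c[...,::-1])
print([(x['score'],w('side',x['centre'])) for q in ('yellow_carrier_center','grey_carrier_center') for x in ctrl.pinpoint('side',q)[:1]])
E
```

```text
9.3833 [456.58 183.36 241.9 ] yaw -6.491527362652469 [ 0.01  0.24 -0.26] 0.15482536165299612 [0.14 0.23 1.58 0.   1.32 0.26]
tool delta [  79.1     2.02 -247.61]
[(0.86, array([456.73, 184.9 , 215.91])), (0.65, array([527.72, 179.26,  68.16]))]
```

View pics/s6.png

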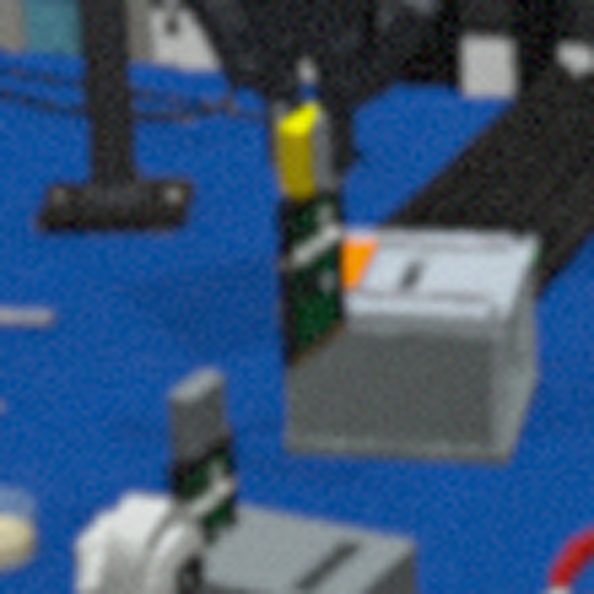

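>>> {"fn": "drive_tool", "kwargs": {"gripper": [1, 1, 1, 1, 1, 1, 1, 1, 1, 1, 1, 1, 1, 1], "offset": [[0.0079, 0, -0.0248], [0.0079, 0, -0.0248], [0.0079, 0, -0.0248], [0.0079, 0, -0.0248], [0.0079, 0, -0.0248], [0.0079, 0, -0.0248], [0.0079, 0, -0.0248], [0.0079, 0, -0.0248], [0.0079, 0, -0.0248], [0.0079, 0, -0.0248], [0, 0, 0], [0, 0, 0], [0, 0, 0], [0, 0, 0]], "turn": [0, 0, 0, 0, 0, 0, 0, 0, 0, 0, -5.7, -5.7, -5.8, 0]}}

```text
time_s: 10.7
eef_pos: [505.0, -72.3, 235.1]
ee_rot: [0.704, -0.703, -0.066, 0.068]
force: [0.2, 1.2, -1.3]
grip_width: 0.158
```

```bash
python3 - <<'E'
from st import *
to([507.2,-71.6,200])
im,d=ctrl.capture('side'); c=cv2.resize(im[130:260,210:320],None,fx=4.6,fy=4.6,interpolation=cv2.INTER_CUBIC); cv2.imwrite('pics/s7.png',c[...,::-1])
print([(x['score'],w('side',x['centre'])) for q in ('yellow_carrier_center','yellow_carrier','yellow_carrier_line') for x in ctrl.pinpoint('side',q)[:1]])
E
```

```text
10.7 [504.95 -72.31 235.09] yaw 10.878044087960893 [ 0.16  1.16 -1.26] 0.1580807249598048 [-0.37  0.28  1.53  0.    1.33 -0.56]
tool delta [ 2.42 35.09  0.23]
[(0.68, array([506.96, -70.22, 211.89])), (0.68, array([502.41, -68.71, 153.44])), (0.77, array([502.57, -72.17, 201.36]))]
```

View pics/s7.png

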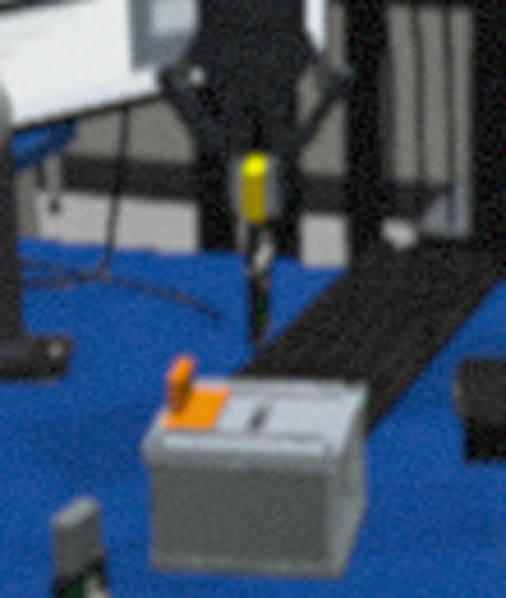

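>>> {"fn": "drive_tool", "kwargs": {"gripper": [1, 1, 1, 1, 1], "offset": [[0.0024, 0.015, 0], [0, 0.02, 0], [0, 0.01, 0], [0, 0.004, 0], [0, 0, 0]], "turn": [0, 0, 0, 0, 0]}}

```text
time_s: 11.32
eef_pos: [507.5, -71.7, 186.7]
ee_rot: [0.704, -0.704, -0.065, 0.066]
force: [0.4, -0.3, -0.9]
grip_width: 0.155
```

```bash
python3 - <<'E'
from st import *
to([507.2,-71.6,180])
ims=[]
for n in ['side','top']:
    im,d=ctrl.capture(n); cv2.imwrite(f'pics/{n}8.png',im[...,::-1]);np.save(n+'8.npy',d)
a=cv2.imread('pics/side8.png')[150:250,225:315];b=cv2.imread('pics/top8.png')[175:265,230:311]
cv2.imwrite('pics/c8.png',np.hstack([cv2.resize(a,(540,600),interpolation=2),cv2.resize(b,(260,289),interpolation=2)[np.r_[0:289,[288]*311]]]))
for n in ['side']:
  print([(x['score'],w(n,x['centre'])) for q in ('yellow_carrier_center','yellow_carrier','yellow_carrier_line','slot') for x in ctrl.pinpoint(n,q)[:2]])
E
```

```text
11.3167 [507.54 -71.74 186.73] yaw 10.65809234576168 [ 0.41 -0.27 -0.89] 0.15545183167385523 [-0.37  0.33  1.6  -0.    1.22 -0.56]
tool delta [-0.3   6.73  0.2 ]
[(0.63, array([506.01, -69.35, 159.88])), (0.4, array([505.82, -67.13,  -5.39])), (0.48, array([505.81, -68.91, 104.84])), (0.72, array([503.28, -71.47, 153.72])), (0.65, array([505.37, -67.53,  91.67])), (0.61, array([ 359.34, -532.19,   63.21]))]
```

View pics/c8.png

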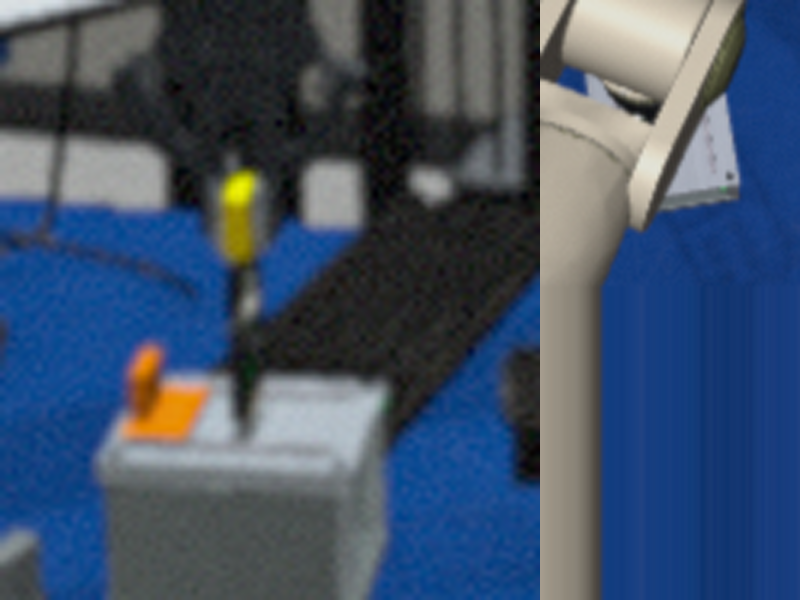

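```bash
python3 - <<'E'
from sl import *
th=np.radians(10.7); ex=np.array([np.cos(th),np.sin(th)]); ey=np.array([-ex[1],ex[0]])
a=cv2.imread('pics/side3.png');b=cv2.imread('pics/side8.png')
S=12;u0,v0=245,205
def draw(im,F,z,hx,hy,col,o):
    big=cv2.resize(im[v0:v0+30,u0:u0+33],None,fx=S,fy=S,interpolation=cv2.INTER_CUBIC)
    q=[]
    for sx,sy in [(-1,-1),(1,-1),(1,1),(-1,1)]:
        p=proj('side',[*(np.array(F)+sx*hx*ex+sy*hy*ey),z]); q.append(((p+.5-[u0,v0])*S))
    cv2.polylines(big,[np.int32(q)],True,col,1); return big
A=draw(a,(507.2,-71.6),92,5,28,(0,0,255),0)
B=draw(b,(507.5,-71.7),102.1,4,27,(0,255,255),0)
cv2.imwrite('pics/ov.png',np.hstack([A,B]))
E
```

```text
(no output)
```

View pics/ov.png

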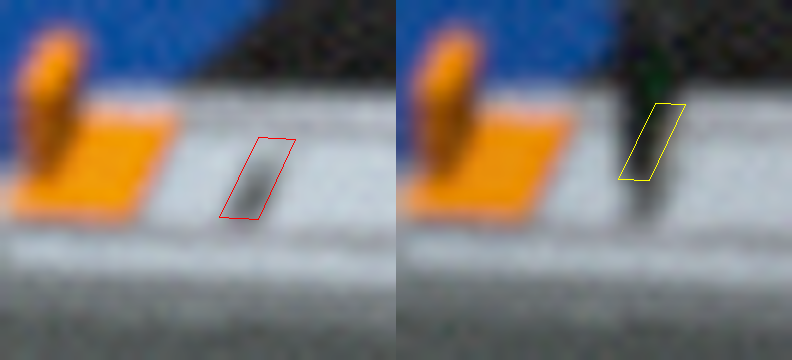

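>>> {"fn": "drive_tool", "kwargs": {"gripper": [1, 1, 1, 1, 1, 1], "offset": [[0, 0.004, 0], [0, 0.004, 0], [0, 0.003, 0], [0, 0.003, 0], [0, 0.002, 0], [0, 0, 0]], "turn": [0, 0, 0, 0, 0, 0]}}

```text
time_s: 12.12
eef_pos: [507.8, -71.8, 170.8]
ee_rot: [0.704, -0.704, -0.066, 0.066]
force: [0.8, -0.1, -1.6]
grip_width: 0.159
```

>>> {"fn": "drive_tool", "kwargs": {"gripper": [1, 1, 1, 1, 1], "offset": [[0, 0.003, 0], [0, 0.003, 0], [0, 0.003, 0], [0, 0.003, 0], [0, 0, 0]], "turn": [0, 0, 0, 0, 0]}}

```text
time_s: 12.53
eef_pos: [507.7, -71.8, 158.7]
ee_rot: [0.704, -0.704, -0.066, 0.066]
force: [1.1, 0.5, -1.5]
grip_width: 0.157
```

>>> {"fn": "drive_tool", "kwargs": {"gripper": [1, 1, 1, 1, 1, 1, 1], "offset": [[0, 0.004, 0], [0, 0.005, 0], [0, 0.005, 0], [0, 0.005, 0], [0, 0.004, 0], [0, 0.002, 0], [0, 0, 0]], "turn": [0, 0, 0, 0, 0, 0, 0]}}

```text
time_s: 13.12
eef_pos: [507.8, -71.8, 133.8]
ee_rot: [0.704, -0.704, -0.066, 0.066]
force: [1.0, 0.7, -2.4]
grip_width: 0.157
```

>>> {"fn": "drive_tool", "kwargs": {"gripper": [1, 1, 1, 1], "offset": [[0, 0.002, 0], [0, 0.002, 0], [0, 0, 0], [0, 0, 0]], "turn": [0, 0, 0, 0]}}

```text
time_s: 13.45
eef_pos: [507.9, -71.9, 130.5]
ee_rot: [-0.704, 0.704, 0.066, -0.066]
force: [-0.6, 0.1, 2.5]
grip_width: 0.159
```

```bash
python3 -c "
from st import *"
```

```text
13.45 [507.88 -71.93 130.53] yaw 10.7018544260302 [-0.63  0.13  2.51] 0.15883223371968033 [-0.37  0.39  1.67 -0.    1.08 -0.56]
```

>>> {"fn": "drive_tool", "kwargs": {"gripper": [1, 1, 1, 1], "offset": [[0, 0.002, 0], [0, 0.002, 0], [0, 0.001, 0], [0, 0, 0]], "turn": [0, 0, 0, 0]}}

```text
time_s: 13.78
eef_pos: [507.9, -71.9, 125.3]
ee_rot: [-0.704, 0.704, 0.066, -0.066]
force: [-0.5, -0.3, 4.0]
grip_width: 0.159
```

>>> {"fn": "drive_tool", "kwargs": {"gripper": [1, 1, 1, 1], "offset": [[0, 0.0015, 0], [0, 0, 0], [0, 0, 0], [0, 0, 0]], "turn": [0, 0, 0, 0]}}

```text
time_s: 14.12
eef_pos: [507.9, -71.9, 123.9]
ee_rot: [-0.704, 0.704, 0.066, -0.066]
force: [0.1, 0.3, 4.0]
grip_width: 0.157
```

```bash
python3 - <<'E'
from st import *
im,d=ctrl.capture('side'); cv2.imwrite('pics/side9.png',im[...,::-1]); c=cv2.resize(im[170:250,230:310],None,fx=7.5,fy=7.5,interpolation=cv2.INTER_CUBIC); cv2.imwrite('pics/s9.png',c[...,::-1])
print([(q,x['score'],w('side',x['centre'])) for q in ('yellow_carrier_center','yellow_carrier_line','slot','grey_carrier_center') for x in ctrl.pinpoint('side',q)[:1]])
E
```

```text
14.1167 [507.89 -71.92 123.9 ] yaw 10.697659988048478 [0.06 0.34 4.04] 0.15669075457235496 [-0.37  0.4   1.68 -0.    1.07 -0.56]
[('yellow_carrier_center', 0.64, array([509.78, -68.79, 100.58])), ('yellow_carrier_line', 0.67, array([505.93, -68.63,  88.73])), ('slot', 0.72, array([507.14, -70.69,  91.48])), ('grey_carrier_center', 0.55, array([528.19, 177.25,  64.57]))]
```

View pics/s9.png

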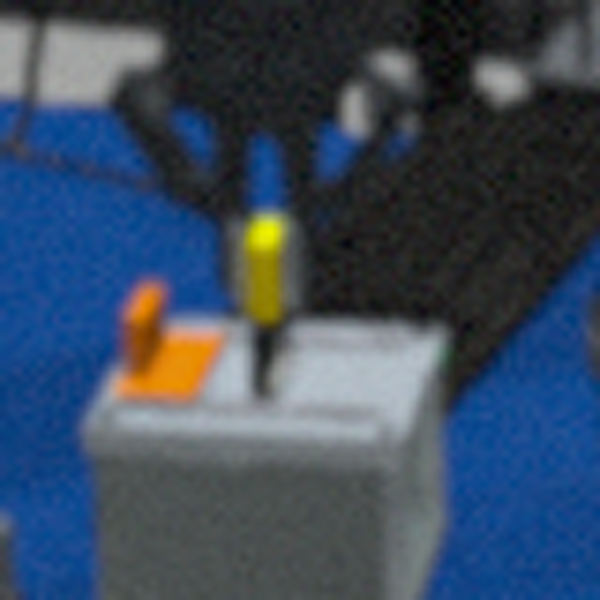

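>>> {"fn": "drive_tool", "kwargs": {"gripper": [1, 1, 1, 1, 1, 1], "offset": [[0, 0, 0], [0, 0, 0], [0, 0, 0], [0, 0, 0], [0, 0, 0], [0, 0, 0]], "turn": [0, 0, 0, 0, 0, 0]}}

```text
time_s: 14.87
eef_pos: [507.9, -71.9, 123.8]
ee_rot: [-0.704, 0.704, 0.066, -0.066]
force: [0.5, -0.7, 4.0]
grip_width: 0.156
```

```bash
python3 - <<'E'
from st import *
print(ctrl.finish_job())
E
```

```text
14.8667 [507.88 -71.91 123.83] yaw 10.695076421869448 [ 0.51 -0.69  4.03] 0.15619868582474677 [-0.37  0.4   1.68  0.    1.07 -0.56]
the job is handed in; nothing more can be done
None
```

The job was handed in at 14.9 s with the yellow carrier gripped at 40 N, standing in the slot and pressing on the probe block. No verdict was reported, and I could not read the joints directly.

I chose the larger fixture, at about (507, -72) mm. Its deck measured roughly 132 by 120 mm at 92 mm high, which fits the description. The smaller look-alike at (360, -530) was not touched.

- **Shutter:** I pushed it with closed fingers until about 25 N at the end stop, and the last picture shows it still open.
- **Slot entry:** the blade went through the deck with sideways forces of about 1 N or less. The tool's yaw is 10.7°, against about 10.5° to 10.8° measured for the slot.
- **Press depth:** the block began to push back at a tool height of about 131.5 mm, and I stopped at 123.8 mm, so it is pressed about 7 to 8 mm. The wrist shows about 4 N upward, or about 5 to 6 N after the small downward offset before contact.
- **White line:** the blade showing above the deck in the side picture is about 31 mm, which puts the line level.
- **Grey carrier:** the network's estimates stayed within a few millimetres of the start, which is its own error.

**Disagreements:** the network put the line at 88.7 mm, 3.3 mm below the deck. It put the carrier's centre at 100.6 mm, 2.6 mm above the level expected. I trusted the contact height and the picture instead. The two cameras also disagreed by up to about 5 mm in y on the yellow handle before the grasp.

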